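# Lay out a coffee set for sale

### The arm

A 6-joint arm with a two-finger parallel gripper is mounted at the origin on the work surface. World frame = base frame: x ahead of the robot, y to its left, z up, the work surface at z = 0. Lengths are in mm, angles in rad, forces in N, time in s.
With the tool pointing down it reaches from about 400 to 825 mm from the base axis. Payload 7 kg.
Tool frame: the origin (TCP) lies at the very end of the fingers, on their centre line; the grasp point (between the pads) lies 19 mm behind it; z points along the fingers, y is the line along which they close (so a half turn about z gives the same grasp; the last joint's range is limited). The gripper opens to 88 mm and grips with 3 to 60 N. Pads are 19 mm wide; open, the fingers measure 130 mm over their backs; the gripper's body (78 mm by 193 mm) begins 47 mm behind the grasp point.
Start: joints at [0.288, 0.359, 0.012, 0, -1.224, -0.288], TCP at [674.978, -0.019, 226.561] pointing down, gripper open.
Joint ranges: [-3.07, 3.07], [-1.43, 2.12], [-1.02, 1.25], [-3.03, 1.67], [-3.05, -0], [-3.03, 3.03]. Speed limits (rad/s): [2.39, 2.39, 3.01, 3.14, 3.14, 3.14].

### API

Orientations are given as a unit quaternion [x, y, z, w].
In Python, from plant import bot gives the robot as it stands. Calls block until the motion is done:
- bot.move_ptp(position, orientation): joint-space move of the TCP to a pose.
- bot.line_to(position, velocity=150, ori=None): straight line of the TCP; ori=None keeps the orientation; velocity is the mean speed in mm/s.
- bot.move_joints(angles): joint-space move.
- bot.move_gripper(opening, force=None): finger opening in mm; force is the grip in N (None keeps the last); returns when the fingers have stopped.
- bot.pause(seconds).
- bot.solve_ik(position, orientation): joint angles nearest the present ones, or None.
- bot.read_state(): the state.
- bot.camera(name): name is "scene" or "side" or "wrist"; returns the picture (480x640x3 uint8, red, green, blue); there is no depth.
- bot.get_calibration(name): a dict with "fx", "fy", "cx", "cy" (pixels), "view" (4x4, takes a point from world to camera coordinates); the wrist camera has in their place "T_tool_cam" (4x4, takes a point from camera to tool coordinates, whose origin is the TCP and whose axes are the flange's). Camera axes: x right, y up, looking along -z (the intrinsics and any distortion apply to the point x, -y, -z); pixel columns grow to the right and rows downward; lengths in mm; the calibration is good to about 2 mm. A picture is of the moment at which its call begins: read the wrist's pose just before it. get_calibration takes no time and is no camera call.
A pose or a line that the arm cannot do raises bot.Unreachable and nothing moves.
- bot.close_job(): hands the job in; it is judged then, once.
The state is a dict: "t": time; "joint_pos": joint angles; "qvel": joint speeds; "tau": joint torques, N m; "tcp_pos": TCP position; "eef_rot": TCP orientation; "contact_force": force on the tool from outside, world axes, zero at the start; "moment": the same for the moment, N m; "width": finger opening in mm; "finger_force": force on a finger pad.
Only numpy, scipy, OpenCV 4.12 (cv2) and the standard library are available. Lean on these libraries where they do the work, as an engineer would, in place of code of your own. Each camera call takes 0.05 s, during which the arm holds its last target. There are 200 camera calls.

### The job

Lay the coffee set out on the wooden board so that buyers see it complete: each cup upright on the saucer of its own colour, the sugar bowl on the board's dark centre strip midway between the two saucers, with its lid seated on it, and the milk jug upright on the same strip, on the board, directly behind the sugar bowl on the side away from the robot. Leave the saucers where they lie, and do not push or upset the candle or the glass tumbler.

Things in the scene. Friction and masses are not known exactly. Their poses are not given: they have to be found in the camera images.
- board: Wooden serving board, fixed, 220 x 370 mm, 16 mm thick. Origin at the centre of its underside; x along its short side, away from the robot (turned up to 0.2 rad), y along its long side, to the left, z up. A dark inlaid strip 22 mm wide runs along x through its middle (y = 0). The saucers lie on it at x = -35 mm, y = +115 and -115 mm in its frame; which is left varies.
- saucer_blue: Loose blue ceramic saucer, 112 mm across, 15 mm high at the rim, flat floor 69 mm across and 5 mm above its underside. Origin at the centre of its underside, z up. Lies on the board.
- saucer_yellow: Loose yellow ceramic saucer, otherwise as the blue one (floor 5 mm above its underside). Origin at the centre of its underside, z up.
- cup_blue: Loose blue espresso cup, 55 mm high, round, open on top; 46 mm across the foot, 54 mm at 10 mm up, 58 mm at the rim. Its handle is on its +y side, reaching 48 mm from the axis, from 13 to 47 mm up: grip the cup across x. Origin at the centre of its underside, z up. About 140 g.
- cup_yellow: Loose yellow espresso cup, otherwise as the blue one (handle on its +y side).
- sugar_bowl: Loose round cream sugar bowl without handles or its lid, 62 mm across, 50 mm high, open on top with a mouth 54 mm across. Origin at the centre of its underside, z up. About 180 g.
- lid: Loose cream lid of the sugar bowl: a 64 mm disc from 6 to 12 mm above its underside, below it a tapered plug (36 to 47 mm across, 6 mm high) that drops into the bowl's mouth, on top a dark wooden knob 20 mm across, from 12 to 34 mm up, to grip. Origin at the centre of the plug's underside, z up; seated, it is 44 mm above the bowl's origin. About 70 g.
- milk_jug: Loose small stainless-steel milk jug, 75 mm high, body 59 to 60 mm across up to 56 mm height, neck 51 mm across at 67 mm. Handle on its +y side, reaching 54 mm from the axis, from 14 to 68 mm up; pouring lip on -y: grip it across x. Origin at the centre of its underside, z up. About 220 g.
- candle: Red pillar candle, 60 mm across, 72 mm high, standing loose on the table among the set; not part of the job. Origin at the centre of its underside, z up.
- tumbler: Green glass tumbler, 54 to 64 mm across, 85 mm high, standing loose on the table among the set; not part of the job. Origin at the centre of its underside, z up.
Mind the look-alikes: they are no part of the job. There is more than one size of the cup_blue; the job needs the smallest. Leave any pink look-alike of the milk_jug alone.

How it is judged (in metres and radians):
At the end, for the whole second after the job is handed in: All upright, at rest: cups on own saucers (10 mm off centre at most); bowl on the board within 15 mm of the saucers' centre line, 14 mm of the strip's middle; lid level, seated (6 mm); jug on the board behind the bowl, 14 mm of the strip's middle, 18 to 86 mm beyond the board's centre (horizontal distance between cup_blue and saucer_blue below 0.01 m and z of cup_blue in the frame of saucer_blue between 0.002 and 0.009 m and horizontal distance between cup_yellow and saucer_yellow below 0.01 m and z of cup_yellow in the frame of saucer_yellow between 0.002 and 0.009 m and x of sugar_bowl in the frame of board between -0.05 and -0.02 m and y of sugar_bowl in the frame of board between -0.014 and 0.014 m and x of milk_jug in the frame of board between 0.018 and 0.086 m and y of milk_jug in the frame of board between -0.014 and 0.014 m and z of sugar_bowl in the frame of board between 0.012 and 0.02 m and z of milk_jug in the frame of board between 0.012 and 0.02 m and horizontal distance between lid and sugar_bowl below 0.006 m and z of lid in the frame of sugar_bowl between 0.04 and 0.0475 m and angle between each of cup_blue, cup_yellow, sugar_bowl, lid, milk_jug's own z axis and vertical below 0.12 rad and linear speed of each of cup_blue, cup_yellow, sugar_bowl, lid, milk_jug below 0.02 m/s); the robot touches nothing.
It fails at once if the blue saucer pushed more than 25 mm from where it lay (distance of saucer_blue from where it was at the start of the episode above 0.025 m).
It fails at once if the yellow saucer pushed more than 25 mm from where it lay (distance of saucer_yellow from where it was at the start of the episode above 0.025 m).
It fails at once if the candle pushed more than 25 mm or knocked over (distance of candle from where it was at the start of the episode above 0.025 m or angle between candle's own z axis and vertical above 0.5 rad).
It fails at once if the tumbler pushed more than 25 mm or knocked over (distance of tumbler from where it was at the start of the episode above 0.025 m or angle between tumbler's own z axis and vertical above 0.5 rad).
It also fails if it takes over 120 s, if anything falls off the work surface, if the arm or the gripper's body presses on something with over 40 N, if the wrist force passes 120 N, or if a joint passes its speed limit or range.

## Working session

There is one attempt and no reset: what is moved stays moved. The work goes in short steps, each a Python script; the robot and the scene stay as the last script left them, time stands still between calls to the robot, and variables do not carry over. Pictures are saved under pics/ and viewed, at most 14 in all, crops included, and the job is handed in when it is done.

```bash
ls; mkdir -p pics; python3 - <<'E'
from plant import bot
import cv2, numpy as np
for n in("scene","side","wrist"):
    im=bot.camera(n); cv2.imwrite(f"pics/{n}0.png",im[:,:,::-1])
    c=bot.get_calibration(n); print(n,{k:(np.round(v,3).tolist()) for k,v in c.items()})
s=bot.read_state();print(s)
E
```

```text
pics
scene {'fx': 611.776, 'fy': 611.776, 'cx': 317.656, 'cy': 246.903, 'view': [[0.47, 0.883, -0.016, -139.243], [-0.71, 0.389, 0.587, 300.411], [0.524, -0.264, 0.81, -1407.946], [0.0, 0.0, 0.0, 1.0]]}
side {'fx': 586.284, 'fy': 586.284, 'cx': 318.989, 'cy': 233.223, 'view': [[0.708, -0.705, -0.024, -325.777], [0.405, 0.379, 0.832, -192.865], [-0.578, -0.599, 0.554, -967.814], [0.0, 0.0, 0.0, 1.0]]}
wrist {'fx': 383.754, 'fy': 383.754, 'cx': 313.125, 'cy': 243.426, 'T_tool_cam': [[-0.001, 0.95, 0.311, 84.465], [1.0, 0.001, 0.001, 0.627], [0.001, 0.311, -0.95, -157.96], [0.0, 0.0, 0.0, 1.0]]}
{'t': 0.15, 'joint_pos': array([ 2.88124084e-01,  3.59207305e-01,  1.12753951e-02, -2.59209776e-04,
       -1.22409731e+00, -2.88100299e-01]), 'qvel': array([-0.00055032, -0.00315635,  0.00205416,  0.00177809,  0.00096928,
        0.00040304]), 'tau': array([ 1.39394037e-04, -5.83274567e+01,  2.93289685e+01,  7.00122759e+00,
        8.75052094e-03, -9.76538854e-05]), 'tcp_pos': array([ 6.74631545e+02, -8.85204363e-03,  2.25849463e+02]), 'eef_rot': array([-7.07083857e-01,  7.07129425e-01,  4.01177713e-04, -4.83649476e-04]), 'contact_force': array([0.05609083, 0.05942492, 0.78608586]), 'moment': array([-0.00699635,  0.01620138,  0.00418452]), 'finger_force': 0.0, 'width': 87.13427020062316}
```

View pics/scene0.png

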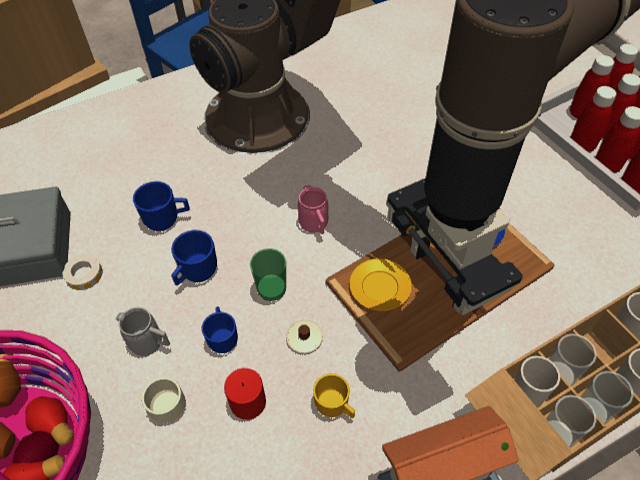

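View pics/side0.png

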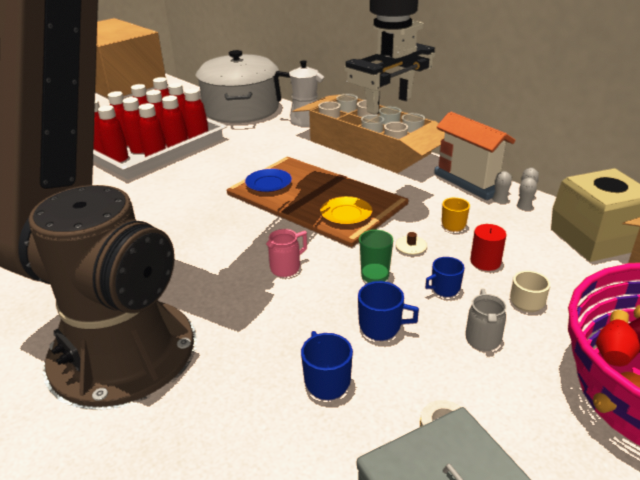

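View pics/wrist0.png

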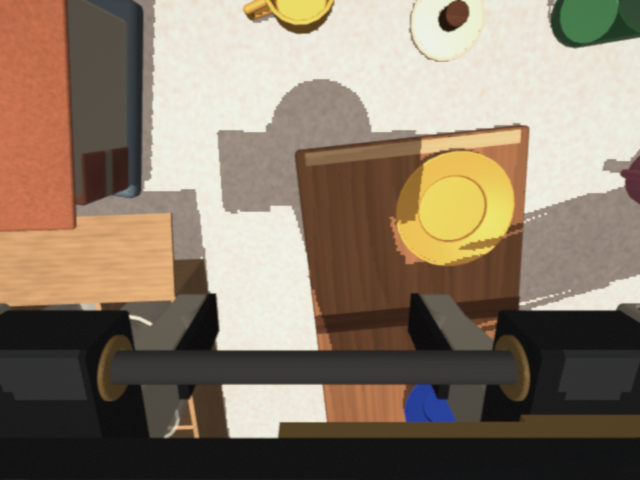

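```bash
cat > h.py <<'E'
from plant import bot
import cv2, numpy as np
from scipy.spatial.transform import Rotation as R
def cam(name, state=None):
    """fx, cx, cy, R (cam->world, cv axes), camera origin in world"""
    c=bot.get_calibration(name); F=np.diag([1,-1,-1.])
    if name=="wrist":
        Tt=np.array(c["T_tool_cam"]); s=state
        Rw=R.from_quat(s["eef_rot"]).as_matrix()
        return c, Rw@Tt[:3,:3]@F, np.array(s["tcp_pos"])+Rw@Tt[:3,3]
    V=np.array(c["view"]); return c, V[:3,:3].T@F, -V[:3,:3].T@V[:3,3]
def ray(cm,uv):
    c,Rc,o=cm; d=Rc@[(uv[0]-c["cx"])/c["fx"],(uv[1]-c["cy"])/c["fy"],1]
    return o,d/np.linalg.norm(d)
def onz(cm,uv,z):
    o,d=ray(cm,uv); return o+d*(z-o[2])/d[2]
def proj(cm,p):
    c,Rc,o=cm; q=Rc.T@(np.array(p)-o); return np.array([c["fx"]*q[0]/q[2]+c["cx"],c["fy"]*q[1]/q[2]+c["cy"]])
def tri(rays):
    A=np.zeros((3,3));b=np.zeros(3)
    for o,d in rays: M=np.eye(3)-np.outer(d,d);A+=M;b+=M@o
    return np.linalg.solve(A,b)
def down(yaw):
    """tool down, closing (tool y) along world angle yaw"""
    y=np.array([np.cos(yaw),np.sin(yaw),0]);z=np.array([0,0,-1.]);x=np.cross(y,z)
    return R.from_matrix(np.c_[x,y,z]).as_quat()
def shot(fn):
    s=bot.read_state(); im=bot.camera("wrist"); cv2.imwrite(fn,im[:,:,::-1]); 
    np.save(fn[:-4]+".npy",np.r_[s["tcp_pos"],s["eef_rot"]]); return im,cam("wrist",s)
def load(fn):
    a=np.load(fn[:-4]+".npy"); return cv2.imread(fn)[:,:,::-1],cam("wrist",dict(tcp_pos=a[:3],eef_rot=a[3:]))
E
python3 - <<'E'
from h import *
S=cam("scene")
for n,uv,z in [("cupb",(220,332),30),("cupy",(332,395),30),("bowl",(163,400),25),("jug",(140,332),37),("lid",(304,337),10),("candle",(245,393),36),("tumb",(268,275),40),("saucy",(380,285),25),("pink",(313,208),35)]: print(n,onz(S,uv,z).round())
Sd=cam("side"); print("saucb",onz(Sd,(268,182),25).round())
s0=bot.read_state()
for i,(x,y) in enumerate([(560,-200),(680,-200),(620,-330),(640,80),(540,60)]):
    for z in (330,280,240):
        q=bot.solve_ik([x,y,z],down(np.pi))
        if q is not None: break
    else: print("no",x,y); continue
    bot.move_ptp([x,y,z],down(np.pi)); bot.pause(.3); shot(f"pics/w{i}.png"); print(i,x,y,z,bot.read_state()["t"])
ims=[cv2.imread(f"pics/w{i}.png") for i in range(4)]
cv2.imwrite("pics/m.png",cv2.resize(np.vstack([np.hstack(ims[:2]),np.hstack(ims[2:])]),(800,600),interpolation=cv2.INTER_AREA))
E
```

```text
cupb [ 492. -293.   30.]
cupy [ 683. -179.   30.]
bowl [ 559. -421.   25.]
jug [ 431. -414.   37.]
lid [ 560. -167.   10.]
candle [ 616. -301.   36.]
tumb [ 432. -173.   40.]
saucy [540.  -1.  25.]
pink [329. -27.  35.]
saucb [514. 224.  25.]
0 560 -200 330 1.4917
1 680 -200 330 2.3917
2 620 -330 330 3.3667
3 640 80 330 5.2333
4 540 60 330 6.075
```

View pics/m.png

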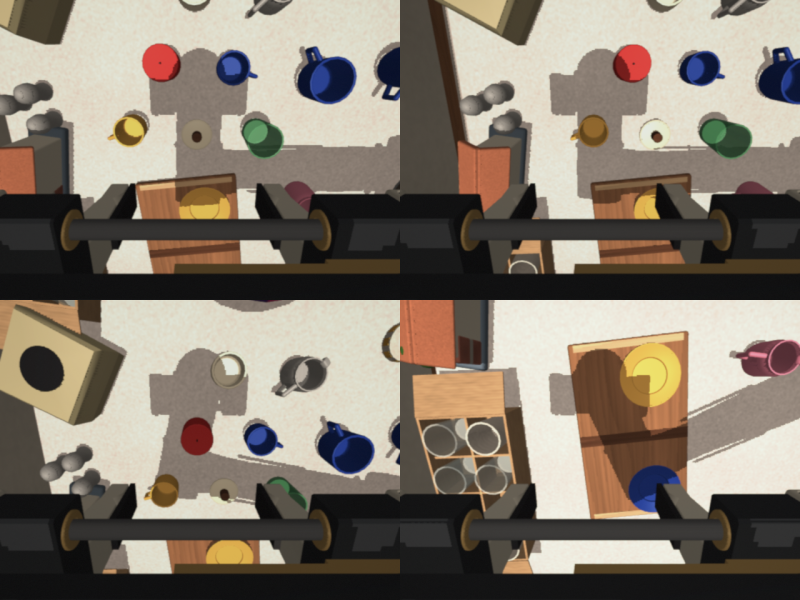

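```bash
python3 - <<'E'
from h import *
P=dict(board=(540,200),cupy=(683,-179),lid=(560,-167),cupb=(492,-293),jug=(431,-414),bowl=(559,-421))
tiles=[]
for n,(x,y) in P.items():
    for k,dx in enumerate((-45,45)):
        p=[x+dx,y+84,330 if n=="board" else 260]
        if n=="board": p[1]=y
        bot.move_ptp(p,down(np.pi)); bot.pause(.15); im,_=shot(f"pics/{n}{k}.png")
    if n!="board": tiles.append(im[30:330,120:520])
    else: tiles.append(cv2.resize(im[:,:],(400,300)))
print(bot.read_state()["t"])
m=np.vstack([np.hstack(tiles[i:i+2]) for i in (0,2,4)])
cv2.imwrite("pics/m2.png",cv2.resize(m,(533,600),interpolation=cv2.INTER_AREA)[:,:,::-1])
E
```

```text
15.7417
```

View pics/m2.png

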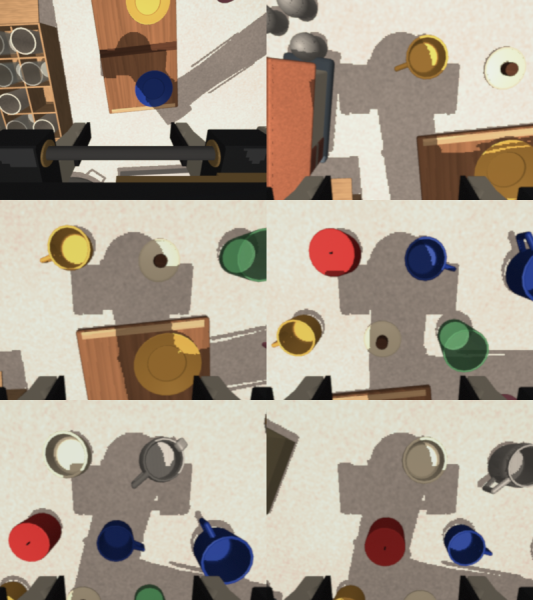

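```bash
cat > meas.py <<'E'
from h import *
HSV=dict(blue=((105,120,30),(130,255,255)),yel=((20,130,60),(32,255,255)))
def blob(im,cm,col,guess,z,r,opn=9):
    """ellipse of the opened colour blob next to the guess: centre px"""
    m=cv2.inRange(cv2.cvtColor(np.ascontiguousarray(im),cv2.COLOR_RGB2HSV),*HSV[col])
    g=proj(cm,[*guess,z]); pr=abs(proj(cm,[guess[0]+r,guess[1],z])-g).max()
    m=cv2.morphologyEx(m,cv2.MORPH_CLOSE,np.ones((7,7)))
    k=int(pr*1.0)|1
    m=cv2.morphologyEx(m,cv2.MORPH_OPEN,cv2.getStructuringElement(cv2.MORPH_ELLIPSE,(k,k)))
    cs=cv2.findContours(m,cv2.RETR_EXTERNAL,cv2.CHAIN_APPROX_NONE)[0]
    if not cs: return None
    c=min(cs,key=lambda c:np.linalg.norm(c.reshape(-1,2).mean(0)-g))
    return cv2.fitEllipse(cv2.convexHull(c)),pr
def hough(im,cm,guess,z,r,win=1.5,p2=15):
    g=proj(cm,[*guess,z]); pr=abs(proj(cm,[guess[0]+r,guess[1],z])-g).max()
    w=int(pr*2.6); x0,y0=(g-w).astype(int).clip(0)
    gr=cv2.cvtColor(np.ascontiguousarray(im[y0:y0+2*w,x0:x0+2*w]),cv2.COLOR_RGB2GRAY)
    gr=cv2.resize(gr,None,fx=4,fy=4,interpolation=cv2.INTER_CUBIC)
    c=cv2.HoughCircles(gr,cv2.HOUGH_GRADIENT,1,20,param1=90,param2=p2,minRadius=int(3.7*pr),maxRadius=int(4.4*pr))
    if c is None: return None
    c=c[0][0]/4; return ((c[0]+x0-.37,c[1]+y0-.37),(2*c[2],2*c[2]),0),pr
if __name__=="__main__":
    tiles=[]
    def run(n,f,fns,*a):
        rs=[]
        for fn in fns:
            im,cm=load(f"pics/{fn}.png"); e=f(im,cm,*a)
            if e is None: print(n,fn,"none"); continue
            (e,pr)=e; z=a[-2]; rs.append(ray(cm,e[0]))
            print(n,fn,np.round(e[0],1),"px d",np.round(e[1],1),"exp",round(2*pr,1),"at z:",onz(cm,e[0],z).round(1))
            v=cv2.ellipse(np.ascontiguousarray(im),e,(255,0,255),1); x,y=np.array(e[0],int)
            v=cv2.copyMakeBorder(v,80,80,80,80,cv2.BORDER_CONSTANT)[y:y+160,x:x+160]; tiles.append(cv2.resize(v,(200,200)))
        if len(rs)>1: print("   tri",tri(rs).round(1))
    run("sb",blob,["board0","board1"],"blue",(514,224),31,56)
    run("sy",blob,["w3","board0","board1"],"yel",(540,-1),31,56)
    run("cy",blob,["cupy0","cupy1"],"yel",(683,-179),55,29)
    run("cb",blob,["cupb0","cupb1"],"blue",(492,-293),55,29)
    run("lid",hough,["lid0","lid1"],(560,-167),12,32)
    run("bowl",hough,["bowl0","bowl1"],(559,-421),50,31)
    run("jug",hough,["jug0","jug1"],(431,-414),56,30)
    while len(tiles)%4: tiles.append(tiles[-1]*0)
    m=np.vstack([np.hstack(tiles[i:i+4]) for i in range(0,len(tiles),4)])
    cv2.imwrite("pics/m3.png",cv2.resize(m,None,fx=600/m.shape[0],fy=600/m.shape[0],interpolation=cv2.INTER_AREA)[:,:,::-1])
E
python3 meas.py
```

```text
sb board0 [295.8 212.8] px d [85.8 88.5] exp 91.8 at z: [516.3 225.3  31. ]
sb board1 [369.1 212.5] px d [84.7 89.6] exp 91.8 at z: [516.3 225.5  31. ]
   tri [516.3 225.4  31. ]
sy w3 [410.2 106.3] px d [68.1 89.8] exp 98.7 at z: [530.9 -17.   31. ]
sy board0 [269.    0.7] px d [104.  116.2] exp 107.9 at z: [ 5.405e+02 -5.000e-01  3.100e+01]
sy board1 [3.551e+02 2.000e-01] px d [104.  116.7] exp 107.9 at z: [540.7  -0.6  31. ]
   tri [536.7  -8.1  20.4]
cy cupy0 none
cy cupy1 none
cb cupb0 [260.1 117.1] px d [60.8 64.9] exp 64.5 at z: [ 495.1 -293.5   55. ]
cb cupb1 [358.6 117.6] px d [61.  64.9] exp 64.5 at z: [ 495.4 -293.3   55. ]
   tri [ 495.2 -293.4   53.8]
lid lid0 none
lid lid1 none
bowl bowl0 [264.8 119.3] px d [69.6 69.6] exp 67.9 at z: [ 557.1 -420.1   50. ]
bowl bowl1 [352.5 120. ] px d [67.4 67.4] exp 67.9 at z: [ 566.9 -419.5   50. ]
   tri [ 562.6 -419.6    4.8]
jug jug0 [265.3 119.8] px d [65.6 65.6] exp 66.9 at z: [ 429.4 -412.3   56. ]
jug jug1 [360.3 117.8] px d [67.7 67.7] exp 66.9 at z: [ 433.1 -414.1   56. ]
   tri [ 431.3 -413.2   40.4]
```

View pics/m3.png

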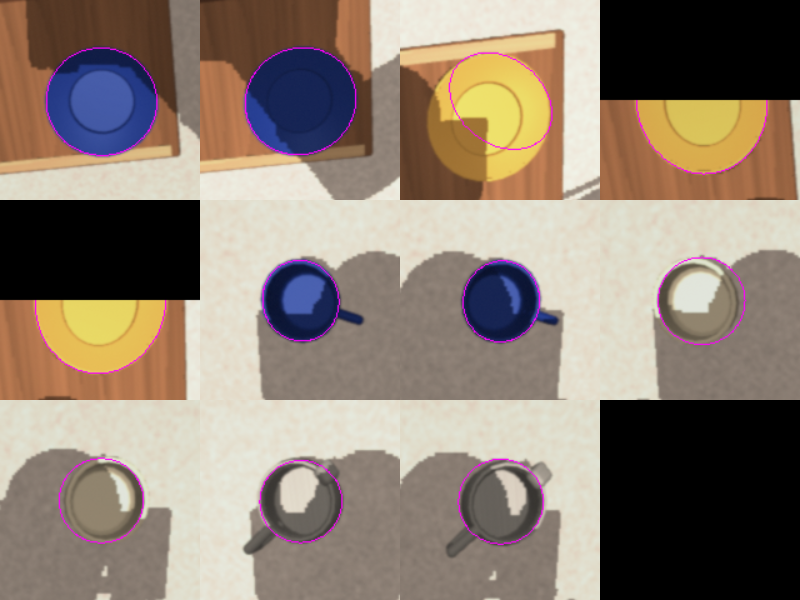

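```bash
cat >> h.py <<'E'
def gc(im,cm,guess,z,r,ro=1.35):
    """grabCut around the expected disc, handle opened away, ellipse fit"""
    g=proj(cm,[*guess,z]); pr=abs(proj(cm,[guess[0]+r,guess[1],z])-g).max()
    w=int(pr*2.2); x0,y0=(g-w).astype(int).clip(0); k=3
    c=np.ascontiguousarray(im[y0:y0+2*w,x0:x0+2*w]); c=cv2.resize(c,None,fx=k,fy=k,interpolation=cv2.INTER_CUBIC)
    ctr=tuple(int(v) for v in (g-[x0,y0])*k); m=np.zeros(c.shape[:2],np.uint8)
    cv2.circle(m,ctr,int(pr*ro*k),cv2.GC_PR_BGD,-1); cv2.circle(m,ctr,int(pr*k),cv2.GC_PR_FGD,-1); cv2.circle(m,ctr,int(pr*k*.75),cv2.GC_FGD,-1)
    b=np.zeros((1,65));f=np.zeros((1,65)); lab=cv2.cvtColor(c,cv2.COLOR_RGB2Lab)
    cv2.grabCut(lab,m,None,b,f,6,cv2.GC_INIT_WITH_MASK)
    fg=((m==1)|(m==3)).astype(np.uint8); s=int(pr*k)|1
    fg=cv2.morphologyEx(fg,cv2.MORPH_OPEN,cv2.getStructuringElement(cv2.MORPH_ELLIPSE,(s,s)))
    q=max(cv2.findContours(fg,cv2.RETR_EXTERNAL,cv2.CHAIN_APPROX_NONE)[0],key=cv2.contourArea)
    e=cv2.fitEllipse(cv2.convexHull(q)); sh=(k-1)/2
    return (((e[0][0]-sh)/k+x0,(e[0][1]-sh)/k+y0),(e[1][0]/k,e[1][1]/k),e[2]),pr
E
sed -i 's/yel=((20,130,60)/yel=((16,120,40)/; /run("sb"/d; /run("cb"/d; /run("lid"/,$d' meas.py
cat >> meas.py <<'E'
    run("lid",gc,["lid0","lid1"],(560,-167),12,32)
    run("bowl",gc,["bowl0","bowl1"],(559,-421),50,31)
    run("jug",gc,["jug0","jug1"],(431,-414),56,30)
    for fn in("cupy0","cupy1"):
        im,cm=load(f"pics/{fn}.png"); g=proj(cm,(683,-179,50)).astype(int); h=cv2.cvtColor(np.ascontiguousarray(im),cv2.COLOR_RGB2HSV); print(g,h[g[1],g[0]-30:g[0]+31:10].tolist())
    m=np.vstack([np.hstack((tiles+[tiles[0]*0]*3)[i:i+4]) for i in range(0,len(tiles),4)])
    cv2.imwrite("pics/m4.png",m[:,:,::-1])
E
python3 meas.py
```

```text
sy w3 [400.5 119.2] px d [ 96.7 104.4] exp 98.7 at z: [540.8  -3.3  31. ]
sy board0 [2.689e+02 1.000e-01] px d [106.3 118.4] exp 107.9 at z: [540.5  -1.   31. ]
sy board1 [355.1  -0.5] px d [106.2 119.3] exp 107.9 at z: [540.7  -1.2  31. ]
   tri [540.4  -2.6  26.6]
cy cupy0 [261.7 113.6] px d [63.2 66. ] exp 64.5 at z: [ 684.4 -181.4   55. ]
cy cupy1 [360.5 115.2] px d [62.5 65.9] exp 64.4 at z: [ 684.7 -181.2   55. ]
   tri [ 684.6 -181.3   53.9]
lid lid0 [271.1 119.7] px d [62.6 66.4] exp 63.6 at z: [ 557.8 -165.5   12. ]
lid lid1 [358.6 119.9] px d [61.8 66.6] exp 63.7 at z: [ 558.4 -165.4   12. ]
   tri [ 558.1 -165.4    9.1]
bowl bowl0 [261.1 120.5] px d [65.5 67.4] exp 67.9 at z: [ 560.4 -419.1   50. ]
bowl bowl1 [357.2 119.5] px d [67.5 70.8] exp 67.9 at z: [ 562.6 -419.9   50. ]
   tri [ 561.6 -419.5   40.9]
jug jug0 [264.9 119.2] px d [66.4 68.1] exp 66.9 at z: [ 429.7 -412.8   56. ]
jug jug1 [362.7 119. ] px d [66.3 69.9] exp 66.9 at z: [ 430.9 -413.    56. ]
   tri [ 430.3 -412.9   51.4]
[264 116] [[21, 161, 158], [17, 172, 98], [28, 138, 228], [28, 137, 227], [27, 140, 223], [17, 170, 147], [15, 95, 129]]
[361 117] [[18, 171, 149], [17, 170, 156], [17, 170, 156], [18, 170, 156], [28, 136, 235], [18, 181, 100], [25, 138, 233]]
```

View pics/m4.png

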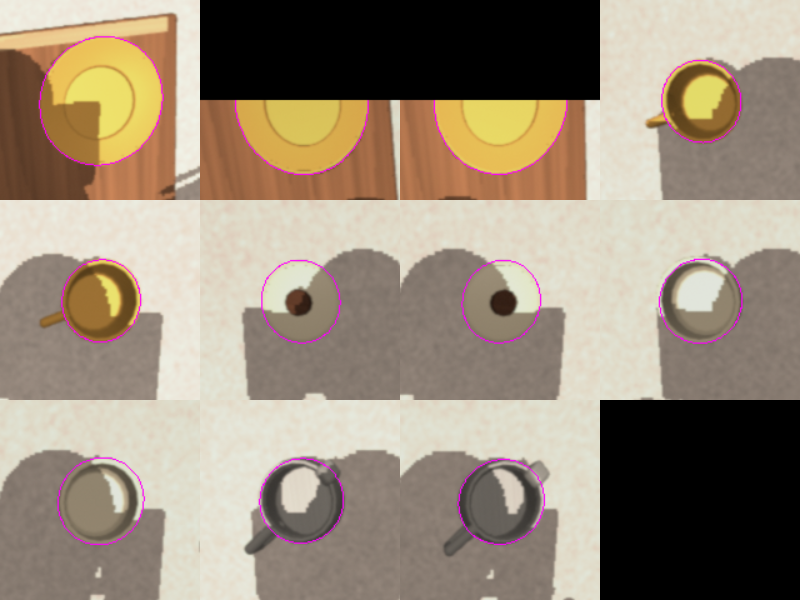

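```bash
cat >> h.py <<'E'
D=np.deg2rad
def pick(xy,yaw,z,force=25,op=88,up=185):
    q=down(D(yaw)); bot.move_gripper(op); bot.move_ptp([*xy,up],q)
    bot.line_to([*xy,z+40],300); bot.line_to([*xy,z],80)
    bot.move_gripper(0,force); bot.pause(.2); s=bot.read_state(); w=s["width"]
    bot.line_to([*xy,up],250); s2=bot.read_state()
    print("pick w",round(w,1),round(s2["width"],1),"F",s2["contact_force"].round(1),"t",round(s2["t"],1))
def place(xy,yaw,z,op=88,up=185):
    q=down(D(yaw)); bot.move_ptp([*xy,up],q); bot.line_to([*xy,z+15],250); bot.pause(.2)
    f0=bot.read_state()["contact_force"][2]; zz=z+3
    while zz>z-3:
        bot.line_to([*xy,zz],30); bot.pause(.05); s=bot.read_state()
        if s["contact_force"][2]-f0>2: break
        zz-=.7
    print("touch at",round(zz,1),"want",z,"tcp",s["tcp_pos"].round(1),"dF",round(s["contact_force"][2]-f0,1))
    bot.move_gripper(op); bot.pause(.15); bot.line_to([*xy,z+40],120); bot.line_to([*xy,up],300)
    print("t",round(bot.read_state()["t"],1))
E
python3 - <<'E'
from h import *
pick((561,-419.5),180,14); place((528.5,111.2),186,30)
pick((430.3,-412.9),134,25,force=35); 
print(bot.read_state()["tcp_pos"])
E
```

```text
pick w 62.5 62.6 F [-0.5 -0.6 -1.3] t 19.3
touch at 29.5 want 30 tcp [528.6 111.3  30.3] dF 10.1
t 26.1
pick w 54.7 54.5 F [-0.2  0.5 -2.5] t 31.1
[ 429.39891968 -412.10586289  183.26783675]
```

```bash
python3 - <<'E'
from h import *
a=bot.camera("side"); b=bot.camera("scene"); 
p=proj(cam("side"),bot.read_state()["tcp_pos"]).astype(int); q=proj(cam("scene"),bot.read_state()["tcp_pos"]).astype(int);print(p,q)
f=lambda im,p:cv2.resize(im[max(p[1]-110,0):max(p[1]-110,0)+220,max(p[0]-110,0):max(p[0]-110,0)+220],(400,400),interpolation=cv2.INTER_CUBIC)
cv2.imwrite("pics/j1.png",np.hstack([f(a,p),f(b,q)])[:,:,::-1])
E
```

```text
[497 248] [116 284]
```

View pics/j1.png

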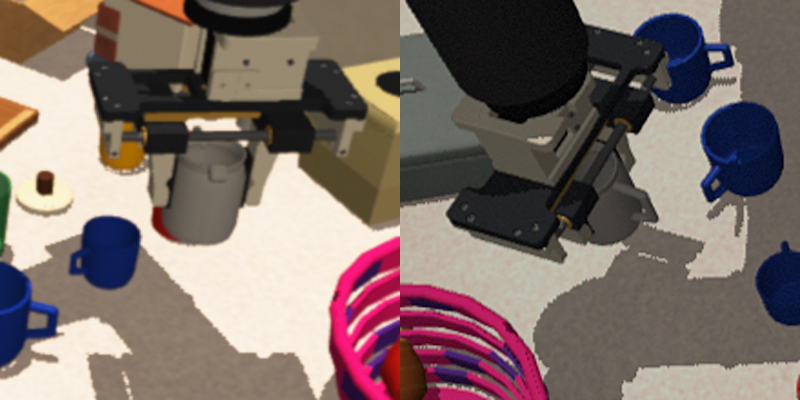

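```bash
python3 - <<'E'
from h import *
im,cm=shot("pics/jw.png"); s=bot.read_state(); T=s["tcp_pos"]; Rw=R.from_quat(s["eef_rot"]).as_matrix()
for z in (-35,-50): print(proj(cm,T+Rw@[0,0,z]))
cv2.imwrite("pics/jw2.png",cv2.resize(im[200:480,120:520],(800,560))[:,:,::-1])
E
```

```text
[311.00557371 357.37892731]
[310.77252428 383.89626279]
```

View pics/jw2.png

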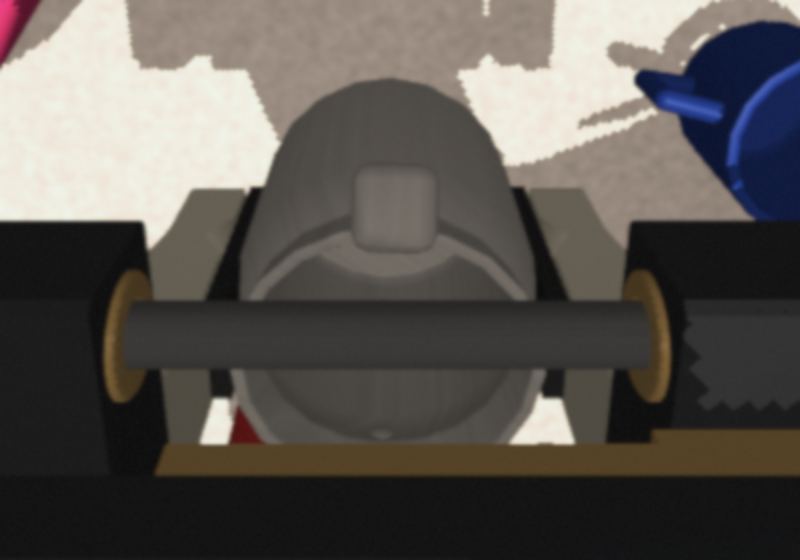

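```bash
python3 - <<'E'
from h import *
place((620,120.9),96,41)
pick((684.6,-181.3),113,22); print(bot.read_state()["tcp_pos"])
place((540.6,-3.0),113,43)
E
```

```text
touch at 40.5 want 41 tcp [620.  120.9  41.1] dF 7.7
t 38.1
pick w 56.1 56.1 F [ 0.5  0.6 -2.2] t 42.4
[ 683.50419724 -180.96916698  183.06489503]
touch at 42.5 want 43 tcp [540.7  -3.   43.1] dF 7.0
t 48.1
```

```bash
python3 - <<'E'
from h import *
pick((495.2,-293.4),73,22)
place((516.3,225.4),73,43)
bot.move_ptp([530,195,330],down(np.pi)); bot.pause(.2); im,cm=shot("pics/b1.png")
bot.move_ptp([530,100,330],down(np.pi)); bot.pause(.2); im2,cm2=shot("pics/b2.png")
cv2.imwrite("pics/b.png",np.vstack([im[0:300,120:520],im2[0:300,120:520]])[:,:,::-1])
print(bot.read_state()["t"])
for i,c in((im,cm),(im2,cm2)): e,p=gc(i,c,(528.5,111.2),66,31); print(np.round(e[0],1),np.round(e[1],1),2*p,onz(c,e[0],66))
E
```

```text
pick w 55.7 56.0 F [ 0.6  0.8 -1.5] t 52.3
touch at 42.5 want 43 tcp [516.4 225.4  43.1] dF 5.8
t 59.0
61.6583
[314.3 118.5] [59.3 61.9] 59.34329048661755 [528.26709177 111.36107755  66.        ]
[314.4 204.6] [54.6 58.4] 55.27706216133072 [528.44408143 108.71524055  66.        ]
```

View pics/b.png

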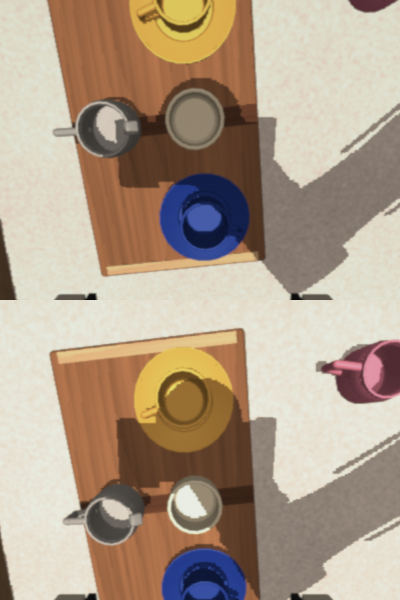

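```bash
python3 - <<'E'
from h import *
pick((558.1,-165.4),180,14.5,force=20,op=55)
im,cm=shot("pics/l0.png")
place((528.4,111.1),186,74.5,op=45)
bot.move_ptp([530,195,330],down(np.pi)); bot.pause(.3); im,cm=shot("pics/l1.png")
a=bot.camera("side"); c=proj(cam("side"),(560,110,50)).astype(int)
cv2.imwrite("pics/l.png",np.hstack([cv2.resize(im[0:300,170:470],(400,400)),cv2.resize(a[c[1]-80:c[1]+80,c[0]-80:c[0]+80],(400,400))])[:,:,::-1])
from meas import blob
for n,g,col in(("by",(540.6,-3),"yel"),("bb",(516.3,225.4),"blue")): pass
print(bot.read_state()["t"])
e,p=gc(im,cm,(528.5,111.2),72,32); print(np.round(e[1],1),2*p,onz(cm,e[0],72))
E
```

```text
pick w 19.0 18.9 F [-0.1  0.2 -2. ] t 66.5
touch at 74.0 want 74.5 tcp [528.5 111.1  74.6] dF 7.1
t 72.2
73.2833
[62.4 64.7] 62.197085554574755 [528.03544932 111.08746347  72.        ]
```

View pics/l.png

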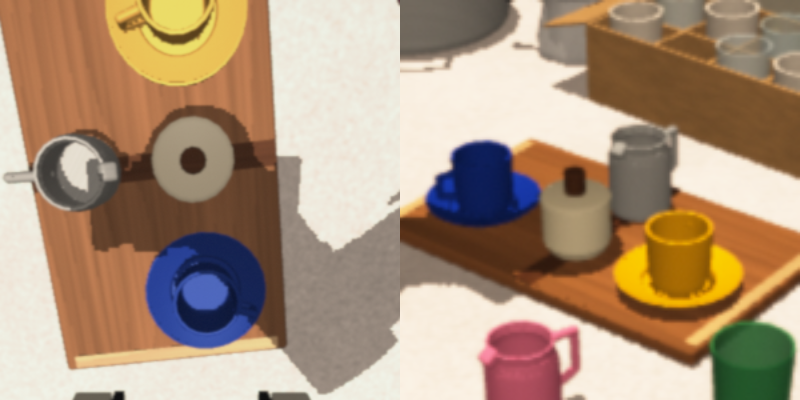

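```bash
python3 - <<'E'
from h import *
from meas import blob,hough
t=[]
for col,(x,y) in (("blue",(516.3,225.4)),("yel",(540.6,-3.))):
    bot.move_ptp([x,y+84,260],down(np.pi)); bot.pause(.3); im,cm=shot(f"pics/c_{col}.png")
    e,p=blob(im,cm,col,(x,y),31,56); print(col,"saucer",np.round(e[1],1),2*p,onz(cm,e[0],31).round(1))
    v=np.ascontiguousarray(im).copy(); cv2.ellipse(v,e,(255,0,255),1)
    h=hough(im,cm,(x,y),76,29,p2=10)
    if h: print("cup",np.round(h[0][1],1),2*h[1],onz(cm,h[0][0],76).round(1)); cv2.ellipse(v,h[0],(0,255,0),1)
    g=proj(cm,(x,y,50)).astype(int); t.append(cv2.resize(v[g[1]-80:g[1]+80,g[0]-80:g[0]+80],(400,400)))
cv2.imwrite("pics/c.png",np.hstack(t)[:,:,::-1])
E
```

```text
blue saucer [112.8 118.6] 116.54540815992698 [516.1 224.9  31. ]
yel saucer [116.  121.4] 116.97486725279481 [540.8  -3.9  31. ]
cup [68. 68.] 68.55769742507619 [509.6 -46.   76. ]
```

View pics/c.png

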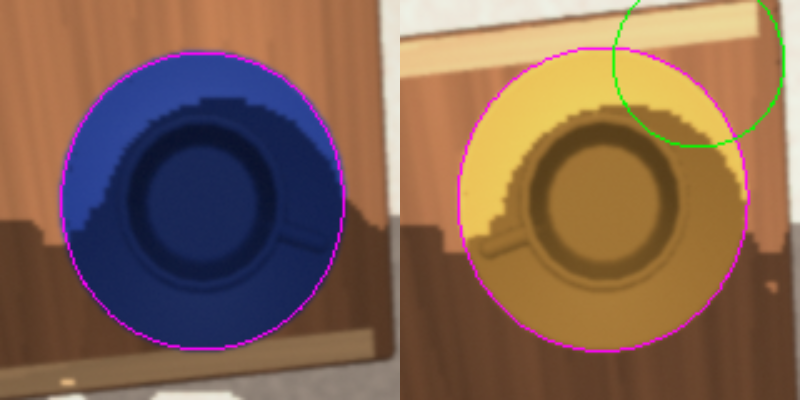

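The vertical views show both cups centred on their saucers: blue cup at about (202,200) against saucer (202,200), yellow cup at about (603,202) against saucer (603,200). The stray green circle is a false Hough hit.

```bash
python3 -c "
from plant import bot
print(bot.close_job(), bot.read_state()['t'])"
```

```text
the job is handed in; nothing more can be done
the job is handed in; nothing more can be done
```

The coffee set is laid out and the job is handed in, at roughly 76 s of the 120 s allowed: in my last pictures both cups sat centred on their own saucers, the lid was seated on the sugar bowl, and the milk jug stood behind it on the strip; the judge returned no verdict.

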